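# Mark the tube and index it to the next hole

### The job

Mark the clamped copper tube by pressing the marking punch's head straight down to its stop, and let the punch spring back up. Then pull the slide's lock pin up by its knob, move the slide with the tube one hole to the left (away from the punch) and let the pin go fully home in that next hole. Finish while still holding the knob with the pin fully down in the hole; do not let go, and leave the loose fittings and the spanner where they lie.

Things in the scene. Friction and masses are not known exactly. Their poses are not given: they have to be found in the camera images.
- jig: tube-marking jig, bolted down: grey base plate 160 x 390 x 14 mm with an aluminium index rail along it (34 mm wide, top 40 mm above the table, 25 mm to the near side of the origin line). The rail has five 12 x 12 mm holes, 50 mm apart, at y = -100, -50, 0, 50, 100 mm of the jig. Origin on the table on the jig's length; its y axis runs along the rail (to the left seen from the robot), x across it and away from the robot, z up. It stands turned by up to 0.3 rad
- knob (a point): centre of the lock pin's knob: an upright black ribbed cylinder, 26 mm in diameter and 32 mm tall, free all round, its lower end 12 mm above the steel sleeve it comes out of. Centre 110 mm above the table while the pin is home. It rides on the slide, at x = -25 mm, y = 0 of the jig at the start, and moves with slide and pin. The tube clamp, top 90 mm above the table, stands 42 mm to the knob's far side (x of the jig)
- pin (a joint): lift of the lock pin in m: 0 = fully down in a hole, 0.018 = pulled right up; a spring pushes it down with 4 N at 0 rising to 8.5 N. The 8 mm round-ended pin reaches 12 mm into the rail and must be lifted 13 mm or more to be clear of a hole; down between two holes it rests on the rail at 0.012
- slide (a joint): position of the slide along the rail in m, growing along the jig's y (to the left): 0 = pin over the starting hole (hole at y = 0), 0.05 = over the next hole to the left; 2 mm play either way in a hole; about 2 N of friction to slide it; range -0.015 to 0.115. The slide is a 60 mm long steel carriage that clamps the tube
- punch_top (a point): middle of the top face of the punch's head: a black mushroom 36 mm in diameter, 150 mm above the table when up, on a grey C-shaped frame that stands 125 to 175 mm to the right of the knob (along -y of the jig) and overhangs the tube, so that the head is at x = 35 mm of the jig, 60 mm farther across than the knob; it goes straight down when pressed
- punch (a joint): how far the punch is pressed down in m: 0 = up, 0.012 = at its stop; spring 4 N at 0 and 10 N at the stop
- tube_end (a point): centre of the left end of the clamped copper tube, 22 mm in diameter and 340 mm long, its axis 72 mm above the table, parallel to the rail; it moves with the slide
- coupling: loose brass pipe coupling, a ring 38 mm in diameter and 34 mm tall beyond the jig; origin at the centre of its underside; leave alone
- tee: loose steel pipe tee, 74 mm long and 37 mm high, lying beyond the jig; origin under its middle; leave alone
- spanner_grip (a point): grip of a loose steel spanner lying beyond the jig; leave alone

How it is judged:
On the way, in this order (a step that is already met when the one before it is completed fails the run):
1. the punch is pressed down to its stop while the slide is still locked in the starting hole (value of joint punch above 0.0105 m and value of joint pin below 0.003 m and value of joint slide below 0.004 m), for 0.1 s.
2. the punch is up again and the lock pin is pulled clear of the starting hole (value of joint punch below 0.003 m and value of joint pin above 0.011 m), for 0.05 s.
3. the pin is home in the next hole (value of joint pin below 0.003 m and value of joint slide between 0.045 and 0.055 m), for 0.2 s.
At the end, for the whole second after the job is handed in: The slide stands at the next hole to the left (within 5 mm), the pin is home in it (lifted less than 3 mm), the fingers still hold the pin's knob (more than 2 N of contact), the punch is up (within 3 mm), and the loose coupling, tee and spanner are within 30 mm of where they lay (all of step 3 and value of joint punch below 0.003 m and contact force between the fingers and pin above 2 N and distance of each of coupling, tee, spanner_grip from where it was at the start of the episode below 0.03 m); the arm keeps its last pose, push and grip.
It fails at once if a loose fitting or the spanner is knocked away (distance of any of coupling, tee, spanner_grip from where it was at the start of the episode above 0.03 m).
It also fails if it takes over 43 s, if anything falls off the work surface, if the arm or the gripper's body presses on something with over 40 N, if the wrist force passes 120 N, or if a joint passes its speed limit or range.

### The arm

A 6-joint arm with a two-finger parallel gripper is mounted at the origin on the work surface. World frame = base frame: x ahead of the robot, y to its left, z up, the work surface at z = 0. Lengths are in m, angles in rad, forces in N, time in s.
With the tool pointing down it reaches from about 0.375 to 0.975 m from the base axis. Payload 3.8 kg.
Tool frame: the origin (TCP) lies on the centre line of the jaws, within the pads' length; the fingertips stand 17 mm ahead of it and the grasp point (between the pads) lies 2 mm behind it (bot.tip_extent is the distance from the TCP to the fingertips, in m); z points along the fingers, y is the line along which they close (so a half turn about z gives the same grasp; the last joint's range is limited). The gripper opens to 85 mm and grips with 20 to 120 N. Pads are 22 mm wide; open, the fingers measure 114 mm over their backs; the gripper's body (76 mm by 85 mm) begins 54 mm behind the grasp point. The pads swing forward as they close: fully open they stand 13 mm farther back than shut.
Start: joints at [-1.165, 0.264, 1.604, -0, 1.274, -0.037], TCP at [0.289, -0.61, 0.248] pointing down, gripper open.
Joint ranges: [-2.63, 2.63], [-0.94, 2.18], [0.31, 2.57], [-1.31, 4.45], [0, 2.66], [-2.55, 2.55]. Speed limits (rad/s): [2.57, 2.57, 3.14, 3.14, 3.14, 3.14].

### API

Orientations are given as a rotation vector (axis times angle).
In Python, from workcell import readout, read_camera, finish_job, bot gives the robot as it stands.
- The arm moves only by the tool jog_arm, never from a script. Its argument "deltas" is one flat list of numbers, 7 for each row, row after row: the shift along the tool's x, y, z in m, then the turn, a rotation vector about the tool's x, y, z in degrees, then the gripper command: -1 is shut, 1 is fully open, values between are in proportion. A call has 1 to 8 rows; each row is the pose to reach, as a shift and turn from the pose commanded when the call began, along the tool's axes at that moment; what a row does not reach only later rows make up. A row lasts 1/10 s, in which the tool goes at most 50 mm and 8.59 degrees, less where a joint would pass 70% of its speed; a pose out of reach is approached as far as the arm can. A call with a gripper value outside its range is refused whole. The fingers move at their own pace and stop on an object; "squeeze" is the grip in N (left out, the last holds). Time passes only in rows, so rows that repeat a pose let the fingers close. It gives the time, the measured TCP pose, the force, the opening and the grip force at its end, in the units of the state.
- readout.read_state(): the state, without advancing time (a new reading comes with each control period).
- read_camera(name): name is "side" or "top" or "wrist"; returns a dict with "color" (480x640x3 uint8, blue, green, red), "fx", "fy", "cx", "cy" (pixels), "origin" and "attitude" of the camera in the world. Camera axes: x right, y down, z forward; pixel columns grow to the right and rows downward; lengths in m; the calibration is good to about 2 mm. A picture is of the moment at which its call begins. There is no depth.
- finish_job(): hands the job in; it is judged then, once.
The state is a dict: "time": time; "q": joint angles; "joint_vel": joint speeds; "joint_torque": joint torques, N m; "tool_pos": TCP position; "tcp_rot": TCP orientation; "wrist_force": force on the tool from outside, world axes, zero at the start; "torque": the same for the moment, N m; "width": opening from 0.0 (shut) to 1.0 (fully open); "grip_force": force on a finger pad.
Only numpy, scipy, OpenCV 4.12 (cv2) and the standard library are available. Lean on these libraries where they do the work, as an engineer would, in place of code of your own. Each camera call takes 0.05 s, during which the arm holds its last target. There are 200 camera calls.

## Working session

There is one attempt and no reset: what is moved stays moved. The work goes in short steps, Python scripts to look and compute and a tool call to move; the robot and the scene stay as the last step left them, time stands still between calls to the robot, and variables do not carry over. Pictures are saved under pics/ and viewed, at most 10 in all, crops included, and the job is handed in when it is done.

Besides the shell and the picture viewer there is one more tool, called after "Emit:" as a command line: name --argument value ..., lists and objects as JSON in quotes. jog_arm: Moves the arm, as the interface text tells. Its arguments: {"type":"object","properties":{"deltas":{"type":"array"},"squeeze":{"type":"number"}},"required":["deltas"]}

```bash
mkdir -p pics; cat > h.py <<'E'
import numpy as np, cv2
from scipy.spatial.transform import Rotation as R
from workcell import readout, read_camera, finish_job, bot
def ray(c,u,v):
    A=np.array(c["attitude"],float)
    A=A if A.shape==(3,3) else (R.from_rotvec(A).as_matrix() if A.size==3 else R.from_quat(A).as_matrix())
    d=A@np.array([(u-c["cx"])/c["fx"],(v-c["cy"])/c["fy"],1.]); return np.array(c["origin"],float),d
def onz(c,u,v,z):
    o,d=ray(c,u,v); return o+d*(z-o[2])/d[2]
def tri(c1,p1,c2,p2):
    o1,d1=ray(c1,*p1);o2,d2=ray(c2,*p2)
    s=np.linalg.lstsq(np.c_[d1,-d2],o2-o1,rcond=None)[0]
    a=o1+d1*s[0];b=o2+d2*s[1]; return (a+b)/2,np.linalg.norm(a-b)
def proj(c,p):
    o,_=ray(c,0,0); A=np.array([ray(c,c["cx"]+c["fx"],c["cy"])[1]-ray(c,c["cx"],c["cy"])[1],ray(c,c["cx"],c["cy"]+c["fy"])[1]-ray(c,c["cx"],c["cy"])[1],ray(c,c["cx"],c["cy"])[1]])
    q=A@(np.array(p)-o); return q[0]/q[2]*c["fx"]+c["cx"],q[1]/q[2]*c["fy"]+c["cy"]
def shot(n,fn):
    c=read_camera(n); cv2.imwrite(f"pics/{fn}.png",c["color"]); return c
E
python3 - <<'E'
from h import *
import pickle
for n in("top","side"):
    c=shot(n,n+"0"); pickle.dump(c,open(n+".pkl","wb")); print(n,c["fx"],c["cx"],c["cy"],c["origin"],c["attitude"])
s=readout.read_state(); print(s["time"],s["tool_pos"],s["tcp_rot"])
E
```

```text
top 435.04957868492926 324.2710629275382 238.10322784087148 [ 0.58525751 -0.01509669  0.76253216] [-2.16627829  2.16360186 -0.09523864]
side 528.553451053538 313.91402008306807 249.1578137357413 [0.62177018 0.4586864  0.55702637] [-0.09872278  2.8356941  -1.27361516]
0.1 [ 0.28895967 -0.60933229  0.24708229] [-3.06297219e+00 -6.89394049e-01  5.81154866e-04]
```

View pics/top0.png

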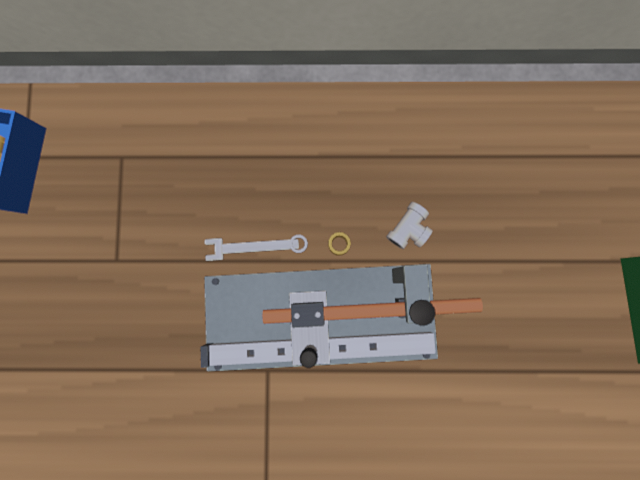

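View pics/side0.png

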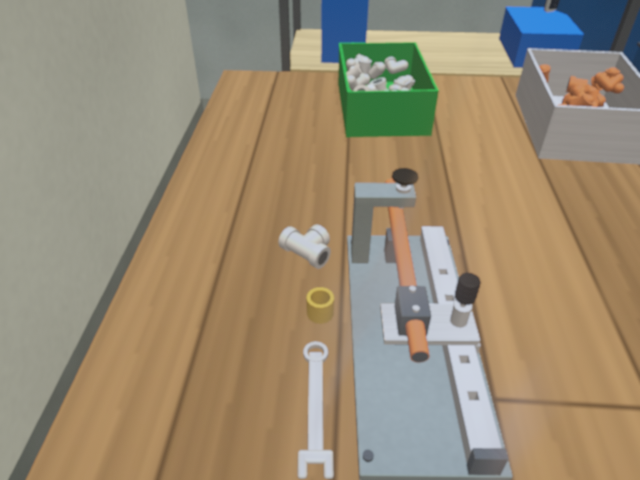

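The top view shows the knob at about (308,357), the punch head at (422,312) and the tube from (263,316) to (481,305). In the side view the knob is at (467,289), the head at (404,177) and the tube's left end at (420,355).

```bash
python3 - <<'E'
from h import *
import pickle
T,S=[pickle.load(open(n+".pkl","rb")) for n in("top","side")]
def dark(c,u,v,r=22):
    im=c["color"].max(2); m=np.zeros_like(im); m[v-r:v+r,u-r:u+r]=(im[v-r:v+r,u-r:u+r]<60)*255
    n,l,st,ce=cv2.connectedComponentsWithStats(m); i=1+np.argmax(st[1:,4]); print(st[i],ce[i]); return ce[i]
k=tri(T,dark(T,308,357),S,dark(S,467,289)); p=tri(T,dark(T,422,312),S,dark(S,404,177))
print("knob",k,"punch",p)
def holes(px):return np.array([onz(T,*q,.04)[:2] for q in px])
h=holes([(250,353),(281,351.5),(342,348.5),(373,347)]);print(h)
d=h[0]-h[-1];yaw=np.arctan2(-d[0],d[1]);print("yaw",yaw, np.linalg.norm(d))
hc=h.mean(0);x=np.array([np.cos(yaw),np.sin(yaw)]);y=np.array([-x[1],x[0]])
print("knob from holes",hc, "punch exp",hc+.06*x-.15*y)
print("tube",tri(T,(263,316),S,(420,352)))
w=shot("wrist","w0");print(w["origin"],w["attitude"])
E
```

```text
[300 347  17  21 130] [308.5        356.09230769]
[458 291  18  12  73] [467.91780822 297.97260274]
[410 300  25  25 344] [424.375      311.40116279]
[395 178  11   6  19] [399.63157895 181.31578947]
knob (array([0.47250266, 0.01619365, 0.09628042]), np.float64(0.002847471239288666)) punch (array([ 0.5463923 , -0.14787896,  0.14736669]), np.float64(0.004745020114107196))
[[ 0.46910059  0.11397805]
 [ 0.47167642  0.06343458]
 [ 0.4768152  -0.03588559]
 [ 0.47938396 -0.08629098]]
yaw 0.051302694423174276 0.2005328725583418
knob from holes [0.47424404 0.01380902] punch exp [ 0.54185713 -0.13291682]
tube (array([0.53143715, 0.08765687, 0.0805127 ]), np.float64(0.0008340664120030591))
[ 0.36145315 -0.57601255  0.37158422] [ 2.42635162 -1.5336929  -0.24293633]
```

```bash
cat >> h.py <<'E'
def go(x,y,z,yaw=.0513):
    s=readout.read_state(); A=R.from_rotvec(s["tcp_rot"]); a=[np.cos(yaw/2),np.sin(yaw/2),0]
    B=R.from_rotvec(np.pi*np.array(a)); d=A.inv().apply(np.array([x,y,z])-s["tool_pos"])
    print("delta mm",np.round(d*1000,1),"turn deg",np.round((A.inv()*B).as_rotvec(degrees=True),2),"t",s["time"],"F",np.round(s["wrist_force"],1),s["width"],s["grip_force"])
E
python3 -c "
from h import *
go(.47,-.07,.27)"
```

```text
delta mm [ 394.7 -409.9  -22. ] turn deg [-1.100e-01  2.000e-02  2.243e+01] t 0.15 F [ 0.7 -0.6 -0.4] 0.998166908752292 0.0
```

Emit:
jog_arm --deltas '[0.034, -0.034, -0.02, 0, 0, 3, -1, 0.068, -0.068, -0.022, 0, 0, 6, -1, 0.102, -0.102, -0.022, 0, 0, 9, -1, 0.136, -0.136, -0.022, 0, 0, 12, -1, 0.17, -0.17, -0.022, 0, 0, 15, -1, 0.204, -0.204, -0.022, 0, 0, 18, -1, 0.238, -0.238, -0.022, 0, 0, 20, -1, 0.27, -0.27, -0.022, 0, 0, 22.4, -1]'

```text
time: 0.95
tool_pos: [0.4176, -0.2481, 0.2701]
tcp_rot: [-3.14, -0.079, -0.0]
wrist_force: [1.3, -0.6, 0.0]
width: 0.003
grip_force: 0.0
```

```bash
python3 -c "
from h import *
go(.47,-.07,.27)"
```

```text
delta mm [  61.3 -175.3    0.2] turn deg [-0.01 -0.01 -0.07] t 0.95 F [ 1.3 -0.6  0. ] 0.003084400706194927 0.0
```

Emit:
jog_arm --deltas '[0.015, -0.04, 0, 0, 0, 0, -1, 0.03, -0.085, 0, 0, 0, 0, -1, 0.045, -0.13, 0, 0, 0, 0, -1, 0.06, -0.17, 0, 0, 0, 0, -1, 0.06, -0.17, 0, 0, 0, 0, -1, 0.06, -0.17, 0, 0, 0, 0, -1]'

```text
time: 1.55
tool_pos: [0.4685, -0.0766, 0.27]
tcp_rot: [3.14, 0.086, -0.001]
wrist_force: [0.2, -0.7, 0.2]
width: 0.003
grip_force: 0.0
```

```bash
python3 - <<'E'
from h import *
import pickle
c=shot("wrist","w1"); pickle.dump(c,open("w1.pkl","wb")); print(c["fx"],c["origin"],c["attitude"])
for p in [(.473,.015,.126),(.546,-.148,.15),(.5419,-.133,.15)]: print(proj(c,p))
E
```

```text
353.8686129069673 [ 0.54840946 -0.07229689  0.39449623] [ 2.1056715  -1.99264496 -0.31284858]
(np.float64(200.24684359052878), np.float64(222.85251655018956))
(np.float64(430.57662148287886), np.float64(138.73801811328093))
(np.float64(407.2727858162364), np.float64(143.84564953379402))
```

View pics/w1.png

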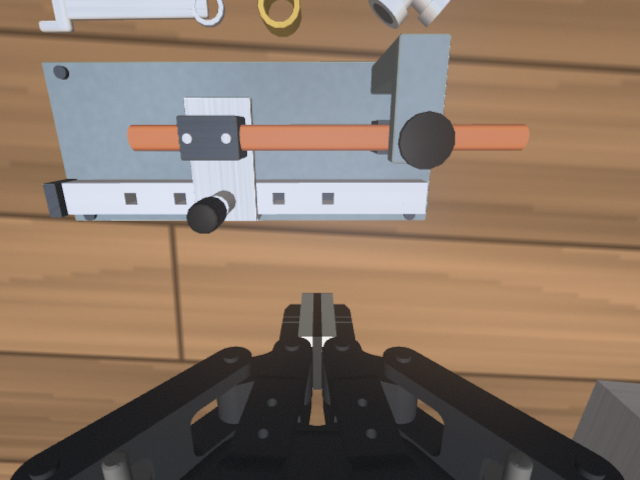

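The wrist view shows the punch head's disc centred at (427,139), the knob's top at (206,215), the clamp at (212,137), and the fingertips at (317,300).

```bash
python3 - <<'E'
from h import *
import pickle
T,S,W=[pickle.load(open(n+".pkl","rb")) for n in("top","side","w1")]
print("punch",tri(W,(427,139),T,(422.3,312)),tri(W,(427,139),S,(404,176)),onz(W,427,139,.15),onz(T,422.3,312,.15))
print("knob",tri(W,(206,215),T,(308,358)),tri(W,(206,215),S,(468,277)),onz(W,206,215,.126),onz(T,308,358,.126))
h=np.array([onz(W,*q,.04)[:2] for q in [(131,198.5),(180,198.5),(279,198.5),(328,198.5)]]);d=h[0]-h[-1]
print("holes",h.mean(0),np.arctan2(-d[0],d[1]),np.linalg.norm(d))
go(.544,-.1445,.19)
E
```

```text
punch (array([ 0.54547385, -0.13894938,  0.17349835]), np.float64(0.0011784413257165981)) (array([ 0.54516923, -0.14260828,  0.15981197]), np.float64(0.0013015275948278357)) [ 0.54570348 -0.14565609  0.15      ] [ 0.54337159 -0.1442385   0.15      ]
knob (array([0.4733752 , 0.01652856, 0.10486915]), np.float64(0.0016066105253195774)) (array([0.47747783, 0.01075033, 0.12518991]), np.float64(0.003672633823354271)) [0.47957763 0.01024375 0.126     ] [0.4762196  0.01527846 0.126     ]
holes [0.47602651 0.01223619] 0.05514537020547906 0.19939600226287135
delta mm [72.1 70.8 80. ] turn deg [0.03 0.04 0.09] t 1.6 F [ 0.1 -0.2 -0. ] 0.0021349429331784815 0.0
```

Emit:
jog_arm --deltas '[0.024, 0.023, 0, 0, 0, 0, -1, 0.048, 0.046, 0, 0, 0, 0, -1, 0.072, 0.068, 0, 0, 0, 0, -1, 0.072, 0.068, 0.04, 0, 0, 0, -1, 0.072, 0.068, 0.08, 0, 0, 0, -1, 0.072, 0.068, 0.08, 0, 0, 0, -1]' --squeeze 40

```text
time: 2.2
tool_pos: [0.5388, -0.1424, 0.1835]
tcp_rot: [-3.137, -0.076, 0.02]
wrist_force: [-1.6, 0.7, -0.3]
width: -0.001
grip_force: 0.0
```

```bash
python3 - <<'E'
from h import *
c=shot("wrist","w2")
cv2.imwrite("pics/w2c.png",c["color"][100:400,150:550])
print(proj(c,(.544,-.143,.15)))
go(.544,-.143,.167)
E
```

```text
(np.float64(318.6085561125519), np.float64(288.30376483472503))
delta mm [ 3.3  0.6 19.9] turn deg [-0.14  0.44 -0.12] t 2.25 F [-0.1  0.6  0.3] -0.00021065812900251742 0.0
```

View pics/w2c.png

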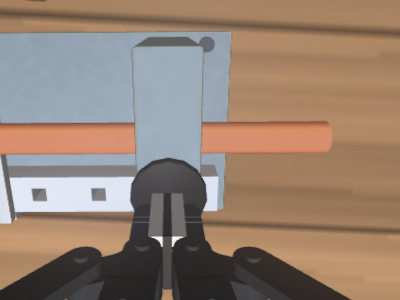

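The head's disc is centred at about (318,296), directly ahead of the fingertips, so I can press straight down.

Emit:
jog_arm --deltas '[0, 0, 0.008, 0, 0, 0, -1, 0, 0, 0.014, 0, 0, 0, -1, 0, 0, 0.018, 0, 0, 0, -1, 0, 0, 0.022, 0, 0, 0, -1, 0, 0, 0.024, 0, 0, 0, -1, 0, 0, 0.024, 0, 0, 0, -1]'

```text
time: 2.85
tool_pos: [0.5456, -0.1427, 0.1694]
tcp_rot: [3.138, 0.082, 0.007]
wrist_force: [-1.9, -1.9, 9.6]
width: -0.0
grip_force: 4.5
```

Emit:
jog_arm --deltas '[0, 0, 0.002, 0, 0, 0, -1, 0, 0, 0.002, 0, 0, 0, -1, 0, 0, 0.002, 0, 0, 0, -1]'

```text
time: 3.15
tool_pos: [0.5457, -0.1427, 0.1686]
tcp_rot: [3.137, 0.082, 0.007]
wrist_force: [-5.1, -1.5, 12.9]
width: 0.0
grip_force: 6.4
```

```bash
python3 - <<'E'
from h import *
c=shot("side","s3")
cv2.imwrite("pics/s3c.png",cv2.resize(c["color"][100:300,300:500],None,fx=3,fy=3))
go(.544,-.143,.155)
print(bot.tip_extent)
E
```

```text
delta mm [-1.8  0.2 13.6] turn deg [ 0.19 -0.26  0.07] t 3.2 F [-3.9 -1.6 12.5] -0.000528531986655854 6.361410654317297
0.017
```

View pics/s3c.png

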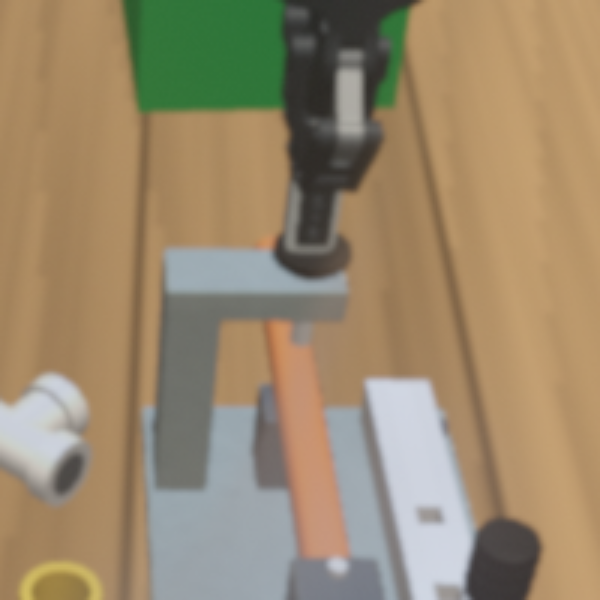

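The head is down on the frame with its stem hidden, which suggests it is at the stop. I'll press slightly harder to confirm, then lift off.

Emit:
jog_arm --deltas '[0, 0, 0.003, 0, 0, 0, -1, 0, 0, 0.004, 0, 0, 0, -1, 0, 0, 0.004, 0, 0, 0, -1, 0, 0, 0.004, 0, 0, 0, -1]'

```text
time: 3.6
tool_pos: [0.5458, -0.1428, 0.1683]
tcp_rot: [3.137, 0.083, 0.008]
wrist_force: [-12.8, 0.9, 30.8]
width: 0.001
grip_force: 15.4
```

Force rose 18 N over 0.3 mm of travel, so it is at the stop. Lifting and opening now.

Emit:
jog_arm --deltas '[0, 0, -0.02, 0, 0, 0, -1, 0, 0, -0.06, 0, 0, 0, -1, 0, 0, -0.08, 0, 0, 0, 0, -0.03, -0.05, -0.08, 0, 0, 0, 1, -0.06, -0.1, -0.08, 0, 0, 0, 1, -0.08, -0.14, -0.08, 0, 0, 0, 1, -0.08, -0.14, -0.08, 0, 0, 0, 1, -0.08, -0.14, -0.08, 0, 0, 0, 1]'

```text
time: 4.4
tool_pos: [0.4565, -0.0045, 0.2413]
tcp_rot: [3.14, 0.087, 0.004]
wrist_force: [0.3, 0.1, -1.1]
width: 0.991
grip_force: 0.0
```

```bash
python3 - <<'E'
from h import *
import pickle
c=shot("wrist","w4"); pickle.dump(c,open("w4.pkl","wb"))
cv2.imwrite("pics/w4c.png",c["color"][100:480,100:540])
print(proj(c,(.4755,.013,.126)))
S=shot("side","s4");im=S["color"].max(2);m=(im[165:190,385:425]<60);print("side head px",m.sum(),np.argwhere(m).mean(0))
go(.4755,.013,.16)
E
```

```text
(np.float64(293.0989860232986), np.float64(219.42968991347988))
side head px 14 [16.57142857 14.78571429]
delta mm [ 18.5 -18.4  81.2] turn deg [ 0.05 -0.13  0.09] t 4.5 F [ 1.1  0.5 -0.5] 0.9998838207078846 0.0
```

View pics/w4c.png

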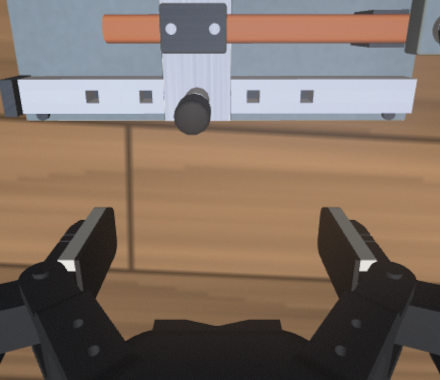

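The knob's top is at (292,215) full-frame, against a predicted (293,219). Its position is about (0.4775, 0.013), and the punch is clear.

Emit:
jog_arm --deltas '[0.02, -0.018, 0.03, 0, 0, 0, 1, 0.02, -0.018, 0.07, 0, 0, 0, 1, 0.02, -0.018, 0.1, 0, 0, 0, 1, 0.02, -0.018, 0.123, 0, 0, 0, 1, 0.02, -0.018, 0.123, 0, 0, 0, 1, 0.02, -0.018, 0.123, 0, 0, 0, 1]' --squeeze 40

```text
time: 5.1
tool_pos: [0.4767, 0.0121, 0.1173]
tcp_rot: [3.14, 0.079, -0.001]
wrist_force: [0.8, -0.2, 0.3]
width: 1.005
grip_force: 0.0
```

```bash
python3 - <<'E'
from h import *
c=shot("wrist","w5")
go(.4775,.013,.118)
E
```

```text
delta mm [ 0.1 -0.7  0.4] turn deg [ 0.02 -0.09 -0.04] t 5.15 F [0.2 0.  0.2] 1.0016795066727462 0.0
```

View pics/w5.png

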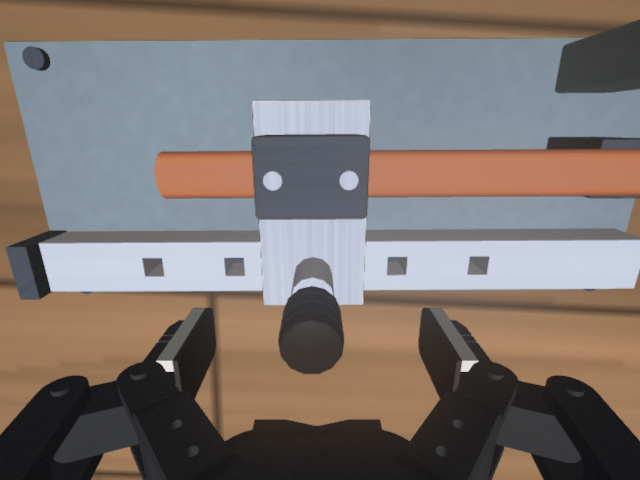

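The knob at (311,340) sits between the pads, about 2 mm left of centre. I'll shift slightly and close.

Emit:
jog_arm --deltas '[0, -0.002, 0, 0, 0, 0, 0, 0, -0.002, 0, 0, 0, 0, -0.4, 0, -0.002, 0, 0, 0, 0, -1, 0, -0.002, 0, 0, 0, 0, -1, 0, -0.002, 0, 0, 0, 0, -1, 0, -0.002, 0, 0, 0, 0, -1, 0, -0.002, 0, 0, 0, 0, -1]' --squeeze 60

```text
time: 5.85
tool_pos: [0.4762, 0.0151, 0.1182]
tcp_rot: [3.14, 0.082, 0.001]
wrist_force: [-2.5, -0.3, 6.0]
width: 0.282
grip_force: 58.6
```

Emit:
jog_arm --deltas '[0, 0, -0.004, 0, 0, 0, -1, 0, 0, -0.008, 0, 0, 0, -1, 0, 0, -0.012, 0, 0, 0, -1, 0, 0, -0.016, 0, 0, 0, -1, 0, 0, -0.017, 0, 0, 0, -1, 0, 0, -0.017, 0, 0, 0, -1]'

```text
time: 6.45
tool_pos: [0.476, 0.0151, 0.1342]
tcp_rot: [3.14, 0.081, 0.001]
wrist_force: [5.4, -1.0, -7.5]
width: 0.281
grip_force: 59.2
```

Emit:
jog_arm --deltas '[0, -0.004, 0, 0, 0, 0, -1, 0, -0.012, 0, 0, 0, 0, -1, 0, -0.02, 0, 0, 0, 0, -1, 0, -0.028, 0, 0, 0, 0, -1, 0, -0.036, 0, 0, 0, 0, -1, 0, -0.044, 0, 0, 0, 0, -1, 0, -0.05, 0, 0, 0, 0, -1, 0, -0.05, 0, 0, 0, 0, -1]'

```text
time: 7.25
tool_pos: [0.4732, 0.0658, 0.1339]
tcp_rot: [-3.14, -0.082, 0.0]
wrist_force: [5.1, 2.0, -8.4]
width: 0.286
grip_force: 59.5
```

```bash
python3 - <<'E'
from h import *
import pickle
c=shot("side","s6"); cv2.imwrite("pics/s6c.png",cv2.resize(c["color"][150:400,300:550],None,fx=2.2,fy=2.2))
go(.476-.0026,.0151+.05,.1182)
E
```

```text
delta mm [ 0.2  0.7 15.7] turn deg [-0.05  0.    0.04] t 7.3 F [ 4.8  3.  -8.8] 0.2815834548670049 59.492032527923584
```

View pics/s6c.png

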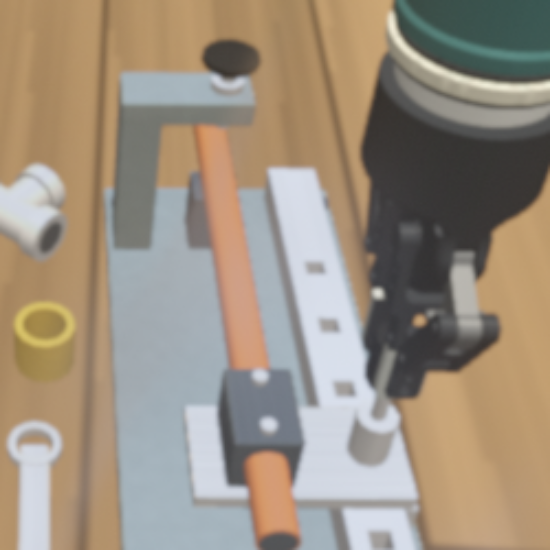

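The punch is back up with its stem showing. The pin is lifted and the slide has moved one pitch left, with three holes uncovered behind it. Now I'll lower the pin.

Emit:
jog_arm --deltas '[0, 0.0005, 0.004, 0, 0, 0, -1, 0, 0.0005, 0.008, 0, 0, 0, -1, 0, 0.0005, 0.012, 0, 0, 0, -1, 0, 0.0005, 0.015, 0, 0, 0, -1, 0, 0.0005, 0.017, 0, 0, 0, -1, 0, 0.0005, 0.017, 0, 0, 0, -1, 0, 0.0005, 0.017, 0, 0, 0, -1]'

```text
time: 8.0
tool_pos: [0.4735, 0.0646, 0.1183]
tcp_rot: [-3.14, -0.081, -0.0]
wrist_force: [-1.0, 1.5, 4.7]
width: 0.281
grip_force: 61.0
```

Emit:
jog_arm --deltas '[0, 0, 0.001, 0, 0, 0, -1, 0, 0, 0.001, 0, 0, 0, -1, 0, 0, 0.001, 0, 0, 0, -1, 0, 0, 0.001, 0, 0, 0, -1]'

```text
time: 8.4
tool_pos: [0.4735, 0.0646, 0.1181]
tcp_rot: [-3.14, -0.081, -0.001]
wrist_force: [-3.5, 1.4, 11.8]
width: 0.284
grip_force: 61.6
```

```bash
python3 - <<'E'
from h import *
c=shot("side","s7"); cv2.imwrite("pics/s7c.png",cv2.resize(c["color"][150:400,300:550],None,fx=2.2,fy=2.2))
go(.4735,.0646,.1182)
E
```

```text
delta mm [-0.   0.  -0.1] turn deg [-0.01 -0.02  0.03] t 8.45 F [-4.1  1.  11.8] 0.2809895841620563 61.64056420326233
```

View pics/s7c.png

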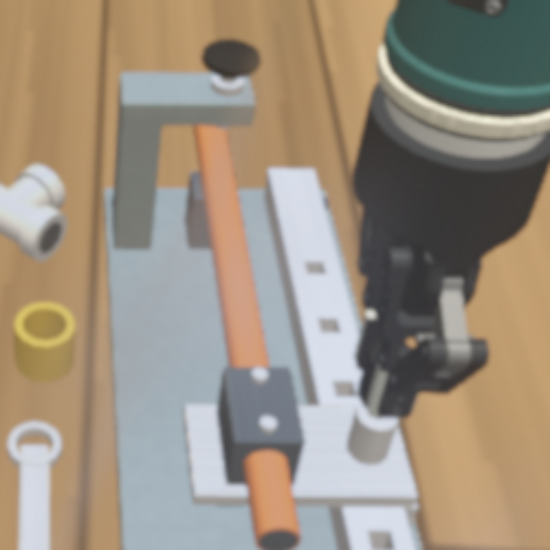

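The knob is still gripped and down close to the sleeve. The height matches the home height, contact is stiff, and the punch is up.

```bash
python3 -c "
from h import *
print(finish_job())"
```

```text
the job is handed in; nothing more can be done
None
```

I pressed the punch to its stop and let it spring back up. I then moved the slide one hole to the left and handed in the job at about 8.5 s, with the gripper still holding the knob and the pin home by height and contact force. The coupling, tee and spanner were left alone, and no verdict came back.

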